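Open the touch-latch sorting caddy and add the tin

TASK

Press the green pad on the caddy's lid until the catch clicks, then keep your hand on the lid and lead it up slowly until it stands fully open, so that it never flies up on its spring. Then take the rinsed steel tin from the tray and set it down upright on the floor of the caddy compartment that already holds a tin, without dropping it. Leave the lid open and do not disturb the other things.

Things in the scene. Friction and masses are not known exactly. Their poses are not given: they have to be found in the camera images.
- caddy: Dark grey box, 200 (x) by 300 (y) by 110 mm high, fixed; origin under its centre, on the tray floor (5 mm above the work surface); x points from front wall (robot side) to hinge side, y left. Walls and floor 6 mm. A divider at y=0, its top 75 mm above the caddy's underside, makes two compartments, each 188 by 141 mm inside.
- lid (a joint): Angle (rad) of the light-grey lid: 5 mm plate, 284 mm wide, reaching 184 mm from the hinge towards the robot, flush with the rim when shut (0), opening upward; presses in to -0.045, stop at 1.5, about 0.2 kg. A spring (1 to 3 N at the pad) drives it fully open and keeps it there; let go after the click it flies up, so hold it back from above with a slowly retreating hand up to 1.35 rad or more.
- latch (a joint): Travel (m) of the catch, a red tab in the middle of the caddy's front face below the rim: 0 hooked, holding the lid shut; on the click it jumps out 12 mm towards the robot (0.012) and stays out. It clicks when the pad has been pressed about 3 to 5 mm down; 5 to 8 N is ample. It does not hook again.
- press_pad (a point): Centre of the green disc, 34 mm across, on the lid's upper face; 165 mm from the hinge, 19 mm from the lid's front edge, mid-width; moves with the lid. Axes as the lid: x towards the hinge, z out of the upper face.
- lid_hinge (a point): Middle of the lid's hinge axis, which runs along caddy y, 92 mm beyond the caddy's centre and 107.5 mm above its underside; the lid's upper face lies 2.5 mm off the axis.
- bin_left (a point): Centre of the floor of the left (+y of the caddy) compartment, 6 mm above the caddy's underside. The item inside stands in the far half, 40 to 55 mm beyond the centre; the near half is free.
- bin_right (a point): The same for the right (-y) compartment.
- tin: The loose tin's body, origin at the centre of its underside (same tin as point tin_mid).
- tin_mid (a point): Centre, half-way up, of the loose empty steel tin standing on the tray with its open end up: 60 mm across, 85 mm tall, about 70 g.
- tin_in_mid (a point): Centre of the like steel tin (60 mm across, 85 mm tall) that stands in one of the compartments, under the lid at first; leave it.
- glass_in_mid (a point): Centre of a small brown glass jar (56 mm across, 80 mm tall) standing in the other compartment; leave it.
- jar_mid (a point): Centre of the brown glass jar on the tray, 72 mm across, 110 mm tall; leave it.
- pet_mid (a point): Centre of the clear PET bottle on the tray, 64 mm across, 200 mm tall, pale blue band; leave it.
- cap_center (a point): Centre of the black bottle cap lying on the tray, 30 mm across, 14 mm high; leave it.

How it is judged:
By the outcome, as a careful person would: the job done as asked, in the order asked, and still so for the second after the job is handed in, with the robot touching nothing.
It also fails if it takes over 67 s, if anything falls off the work surface, if the arm or the gripper's body presses on something with over 40 N, if the wrist force passes 120 N, or if a joint passes its speed limit or range.

ROBOT

A 6-joint arm with a two-finger parallel gripper is mounted at the origin on the work surface. World frame = base frame: x ahead of the robot, y to its left, z up, the work surface at z = 0. Lengths are in mm, angles in rad, forces in N, time in s.
With the tool pointing down it reaches from about 350 to 975 mm from the base axis. Payload 7.1 kg.
Tool frame: the origin (TCP) lies at the very end of the fingers, on their centre line; the grasp point (between the pads) lies ctrl.hold_point_z behind it (ctrl.hold_point_z is the distance from the TCP to the grasp point, in mm); z points along the fingers, y is the line along which they close (so a half turn about z gives the same grasp; the last joint's range is limited). The gripper opens to 88 mm and grips with 3 to 60 N. Pads are 20 mm wide; open, the fingers measure 115 mm over their backs; the gripper's body (75 mm by 178 mm) begins 61 mm behind the grasp point.
Start: joints at [1.111, 0.423, 1.63, -0, 1.089, -0.019], TCP at [266.632, 565.254, 222.675] pointing down, gripper open.
Joint ranges: [-3, 3], [-0.9, 2.11], [0.09, 2.58], [-1.31, 4.45], [0.11, 2.69], [-2.54, 2.54]. Speed limits (rad/s): [2.39, 2.39, 3.01, 3.14, 3.14, 3.14].

INTERFACE

Orientations are given as a rotation vector (axis times angle).
In Python, from workcell import ctrl gives the robot as it stands. The module is installed in compiled form; this text tells all that it offers.
- The arm moves only by the shell command python3 -m creep 'ROWS'. ROWS is JSON, a list of rows, each an object with "translation": the shift along the tool's x, y, z in mm, a list of three; "angular": the turn, a rotation vector about the tool's x, y, z in rad, a list of three; "jaw": the opening, from 0 (shut) to 1 (fully open). A call has exactly 8 rows; each row is the pose to reach, as a shift and turn from the pose commanded when the call began, along the tool's axes at that moment; what a row does not reach only later rows make up. A row lasts 1/8 s, in which the tool goes at most 62.5 mm and 10.7 degrees, less where a joint would pass 70% of its speed; a pose out of reach is approached as far as the arm can. A call with a gripper value outside its range is refused whole. The fingers move at their own pace and stop on an object; the grip force is fixed at half the most. Time passes only in rows, so rows that repeat a pose let the fingers close, or fill a call up. It gives the time, the measured TCP pose, the force, the opening and the grip force at its end, in the units of the state.
- ctrl.get_obs(): the state, without advancing time (a new reading comes with each control period).
- ctrl.get_image(name): name is "scene" or "top" or "wrist"; returns the picture (400x640x3 uint8, red, green, blue); there is no depth.
- ctrl.camera_info(name): a dict with "camera_matrix" (3x3 intrinsics, pixels), "world_from_camera" (4x4, takes a point from camera to world coordinates). Camera axes: x right, y up, looking along -z (the intrinsics and any distortion apply to the point x, -y, -z); pixel columns grow to the right and rows downward; lengths in mm; the calibration is good to about 2 mm. A picture is of the moment at which its call begins: read the wrist's pose just before it. camera_info takes no time and is no camera call; for the wrist camera it gives the pose at the moment of the call.
- ctrl.close_job(): hands the job in; it is judged then, once.
Trained networks look in the newest picture that a camera, given by its name, has taken for a name from the list of things; names that differ only in an ending like _2 or _b are one class to them, and where a whole thing is asked for, a point or a joint stands for the part that bears it (a point fixed in the world has none). Each returns a list of dicts, best first, with "score" (0 to 1); they miss things now and then, are a little off and sometimes report something else, mostly with a low value. They report only what shows in the picture. A call takes as long as a camera call.
- ctrl.look_for(camera, label): "rect" ([left, top, right, bottom] in pixels, round what is visible of it).
The state is a dict: "t": time; "qpos": joint angles; "qvel": joint speeds; "joint_torque": joint torques, N m; "ee_pos": TCP position; "orientation": TCP orientation; "ft_force": force on the tool from outside, world axes, zero at the start; "moment": the same for the moment, N m; "width": finger opening in mm; "grasp_force": force on a finger pad.
Only numpy, scipy, OpenCV 4.12 (cv2) and the standard library are available. Lean on these libraries where they do the work, as an engineer would, in place of code of your own. Each camera call takes 0.05 s, during which the arm holds its last target. There are 200 camera calls.

## Working session

There is one attempt and no reset: what is moved stays moved. The work goes in short steps, Python scripts to look and compute and a shell command to move; the robot and the scene stay as the last step left them, time stands still between calls to the robot, and variables do not carry over. Pictures are saved under pics/ and viewed, at most 10 in all, crops included, and the job is handed in when it is done.

```bash
mkdir -p pics
python3 - <<'E'
from workcell import ctrl
import cv2,numpy as np
print(ctrl.get_obs(), ctrl.hold_point_z)
for c in ("scene","top"):
    im=ctrl.get_image(c); cv2.imwrite(f"pics/{c}0.png",im[:,:,::-1])
    i=ctrl.camera_info(c); print(c,np.round(i["camera_matrix"],1).tolist(),np.round(i["world_from_camera"],3).tolist(),[k for k in i])
    for n in ("caddy","lid","latch","press_pad","tin","jar_mid","pet_mid","cap_center"):
        print(n,[(np.round(d["rect"]).tolist(),round(d["score"],2)) for d in ctrl.look_for(c,n)[:2]])
E
```

```text
{'t': 0.0, 'qpos': array([ 1.11097972e+00,  4.23852838e-01,  1.63068214e+00, -2.22238127e-05,
        1.08860561e+00, -1.90097263e-02]), 'qvel': array([ 0.00110648, -0.00166077,  0.00026829, -0.00141293, -0.00030706,
        0.00028849]), 'joint_torque': array([-1.04837833e-03, -5.44618750e+01, -2.73665911e+01,  6.42639748e-02,
        2.28915538e-02, -9.56935173e-05]), 'ee_pos': array([266.40851236, 564.76062928, 221.89729851]), 'orientation': array([-6.86733342e-01, -3.06525856e+00,  2.36920548e-03]), 'ft_force': array([-0.0317002 ,  0.03403057, -0.19902455]), 'moment': array([ 0.0581602 , -0.00900448, -0.03448589]), 'grasp_force': 0.0, 'width': 87.55591936376003} 18.700000000000003
scene [[482.5, 0.0, 319.2], [0.0, 482.5, 201.3], [0.0, 0.0, 1.0]] [[-0.129, -0.727, 0.674, 1150.272], [0.992, -0.085, 0.098, 52.514], [-0.014, 0.681, 0.732, 775.563], [0.0, 0.0, 0.0, 1.0]] ['camera_matrix', 'world_from_camera']
caddy [([314.0, 174.0, 490.0, 297.0], 0.6), ([314.0, 181.0, 481.0, 255.0], 0.26)]
lid [([316.0, 180.0, 475.0, 255.0], 0.86), ([311.0, 174.0, 492.0, 294.0], 0.44)]
latch []
press_
[... 159 characters left out ...]
4.0, 222.0], 0.58)]
cap_center [([212.0, 173.0, 231.0, 190.0], 0.68), ([213.0, 213.0, 257.0, 273.0], 0.37)]
top [[488.0, 0.0, 320.5], [0.0, 488.0, 193.1], [0.0, 0.0, 1.0]] [[-0.001, 0.991, -0.135, 409.126], [-1.0, -0.005, -0.03, -77.24], [-0.031, 0.134, 0.99, 988.095], [0.0, 0.0, 0.0, 1.0]] ['camera_matrix', 'world_from_camera']
caddy [([150.0, 114.0, 326.0, 247.0], 0.94)]
lid [([155.0, 123.0, 318.0, 240.0], 0.55)]
latch []
press_pad [([156.0, 122.0, 319.0, 238.0], 0.57)]
tin [([384.0, 213.0, 420.0, 246.0], 0.93)]
jar_mid [([375.0, 130.0, 413.0, 177.0], 0.87)]
pet_mid [([459.0, 183.0, 517.0, 224.0], 0.59)]
cap_center [([430.0, 252.0, 450.0, 264.0], 0.55), ([151.0, 115.0, 327.0, 245.0], 0.3)]
```

View pics/top0.png

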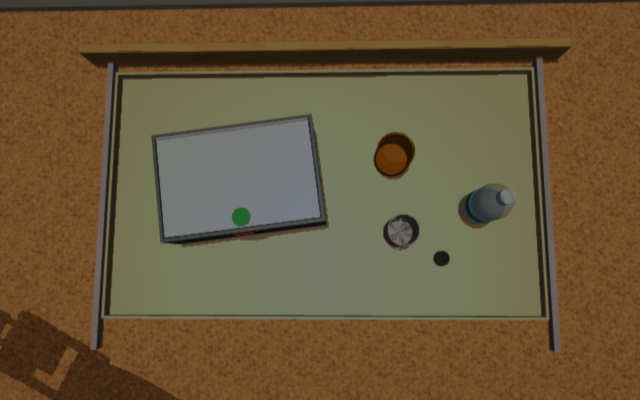

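View pics/scene0.png

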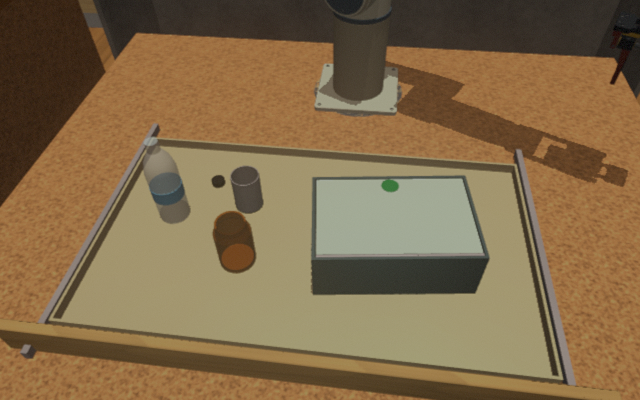

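The top view shows the caddy at left with its rim corners near (153,136), (310,116), (326,222) and (163,241), and the green pad at (241,217). The tin is at (400,231), the jar at (394,155), the PET bottle at (488,204) and the cap at (441,258). The detections match, apart from `press_pad`, whose box is the whole lid.

```bash
cat > h.py <<'E'
from workcell import ctrl
import cv2,numpy as np
from scipy.spatial.transform import Rotation as R
def ray(c,u,v,z,info=None):
    i=info or ctrl.camera_info(c);K=np.array(i["camera_matrix"]);T=np.array(i["world_from_camera"])
    d=T[:3,:3]@np.array([(u-K[0,2])/K[0,0],-(v-K[1,2])/K[1,1],-1]);o=T[:3,3]
    return o+d*(z-o[2])/d[2]
def proj(c,P,info=None):
    i=info or ctrl.camera_info(c);K=np.array(i["camera_matrix"]);T=np.array(i["world_from_camera"])
    p=T[:3,:3].T@(np.array(P)-T[:3,3]);return K[0,0]*p[0]/-p[2]+K[0,2],K[1,1]*p[1]/p[2]+K[1,2]
def totool(P):  # vector from TCP to world point in tool axes
    o=ctrl.get_obs();return R.from_rotvec(o["orientation"]).inv().apply(np.array(P)-o["ee_pos"])
E
python3 - <<'E'
from h import *
for c,r in (("top",(150,114,330,250)),("scene",(300,165,500,270))):
    im=cv2.imread(f"pics/{c}0.png").astype(int); b,g,rr=im[...,0],im[...,1],im[...,2]
    m=((g>1.5*b)&(g>1.5*rr)&(g>60)).astype(np.uint8); n,_,st,ce=cv2.connectedComponentsWithStats(m)
    k=1+np.argmax(st[1:,4]); print(c,"pad px",ce[k],st[k],ray(c,*ce[k],115).round(1))
    # lid: bluish grey
    x0,y0,x1,y1=r; sub=im[y0:y1,x0:x1]; print(im[180,240] if c=="top" else im[215,390])
    m=((sub.min(2)>80)&(sub[...,0]>sub[...,2]-5)).astype(np.uint8)
    m=cv2.morphologyEx(m,cv2.MORPH_CLOSE,np.ones((15,15),np.uint8))
    cs,_=cv2.findContours(m,0,1);q=max(cs,key=cv2.contourArea)[:,0]+[x0,y0]
    W=np.array([ray(c,u,v,115)[:2] for u,v in q],np.float32);print("lid rect",cv2.minAreaRect(W))
for n,rc in (("top",(384,213,420,246)),("scene",(228,165,264,216))):
    from scipy.optimize import least_squares
a=np.linspace(0,2*np.pi,40)
def box(c,x,y,h,r):
    p=np.array([proj(c,(x+r*np.cos(t),y+r*np.sin(t),z)) for t in a for z in (5,5+h)]);return np.r_[p.min(0),p.max(0)]
D={"tin":(30,85,(384,213,420,246),(228,165,264,216)),"jar":(36,110,(375,130,413,177),(212,215,256,274)),"pet":(32,200,(459,183,517,224),(143,137,194,222)),"cap":(15,14,(430,252,450,264),(212,173,231,190))}
for n,(r,h,t,s) in D.items():
    f=least_squares(lambda x:np.r_[box("top",*x,h,r)-t,box("scene",*x,h,r)-s],[450,-200]);print(n,f.x.round(1),f.fun.round(1))
E
```

```text
top pad px [240.57312253 216.56126482] [232 208  18  18 253] [485.7  93.9 115. ]
[123 123 118]
lid rect ((562.6473999023438, 109.57601165771484), (194.9676513671875, 296.9585876464844), 7.417959213256836)
scene pad px [389.52054795 185.16438356] [382 180  16  11 146] [484.6  93.2 115. ]
[150 169 162]
lid rect ((639.6495971679688, 37.08769226074219), (260.38861083984375, 122.566650390625), 62.388675689697266)
tin [ 465.4 -202.2] [-1.  -1.1  0.3 -0.1  0.9  0.4 -1.5 -2.2]Traceback (most recent call last):
  File "<stdin>", line 19, in <module>
    return func(*args, **kwargs)
    vector_fun = VectorFunction(
        fun_wrapped,
    ...<6 lines>...
        workers=workers
    )
    self.J, dct = approx_derivative(
                  ~~~~~~~~~~~~~~~~~^
        self.fun_wrapped, self.x, f0=self.f, **finite_diff_options
        ^^^^^^^^^^^^^^^^^^^^^^^^^^^^^^^^^^^^^^^^^^^^^^^^^^^^^^^^^^
    )
    ^
    J, _nfev = _dense_difference(fun_wrapped, x0, f0, h,
               ~~~~~~~~~~~~~~~~~^^^^^^^^^^^^^^^^^^^^^^^^
                             use_one_sided, method,
                             ^^^^^^^^^^^^^^^^^^^^^^
                             mf)
                             ^^^
    df = [f_eval - f0 for f_eval in f_evals]
                                    ^^^^^^^
    f = np.atleast_1d(self.fun(x, *self.args, **self.kwargs))
                      ~~~~~~~~^^^^^^^^^^^^^^^^^^^^^^^^^^^^^^
    return np.atleast_1d(self.fun(x))
                         ~~~~~~~~^^^
    return self.f(x, *self.args, **self.kwargs)
           ~~~~~~^^^^^^^^^^^^^^^^^^^^^^^^^^^^^^
  File "<stdin>", line 19, in <lambda>
  File "<stdin>", line 16, in box
  File "h.py", line 9, in proj
    i=info or ctrl.camera_info(c);K=np.array(i["camera_matrix"]);T=np.array(i["world_from_camera"])
              ~~~~~~~~~~~~~~~~^^^
ValueError: time passes only in moves, steps and waits
```

Run:
```python
from h import *
I=ctrl.camera_info("top");S=ctrl.camera_info("scene")
import pickle; pickle.dump({"top":I,"scene":S},open("cam.pkl","wb"))
im=cv2.imread("pics/top0.png").astype(int)
print(im[175,145:175].tolist()[::2])
print(im[175,305:330].tolist()[::2])
x0,y0,x1,y1=150,112,330,250
for th in (70,90,105):
    sub=im[y0:y1,x0:x1]; m=((sub.min(2)>th)&(abs(sub[...,0]-sub[...,2])<20)).astype(np.uint8)
    m=cv2.morphologyEx(m,cv2.MORPH_OPEN,np.ones((3,3),np.uint8))
    cs,_=cv2.findContours(m,0,1);q=max(cs,key=cv2.contourArea)[:,0]+[x0,y0]
    W=np.array([ray("",u,v,115,I)[:2] for u,v in q],np.float32);print(th,"lid rect",cv2.minAreaRect(W))
```

```text
[[83, 116, 117], [84, 117, 118], [85, 117, 118], [86, 119, 118], [83, 115, 115], [61, 69, 64], [52, 55, 51], [105, 108, 103], [118, 122, 117], [117, 122, 116], [118, 121, 116], [118, 121, 116], [118, 121, 117], [118, 121, 116], [119, 122, 117]]
[[129, 122, 117], [128, 122, 117], [128, 122, 117], [129, 122, 118], [130, 122, 117], [62, 59, 57], [70, 74, 70], [48, 52, 52], [56, 75, 85], [96, 122, 117], [97, 122, 117], [96, 122, 117], [97, 122, 118]]
70 lid rect ((559.80810546875, 103.24435424804688), (187.94000244140625, 283.456298828125), 7.418041229248047)
90 lid rect ((559.008544921875, 103.14678955078125), (185.63656616210938, 282.8067321777344), 7.372501373291016)
105 lid rect ((557.2505493164062, 102.88726806640625), (179.16558837890625, 282.2642517089844), 7.384249687194824)
```

The lid comes out at 186 × 283 mm (given as 184 × 284), so the caddy centre is about (558.6, 103) with a yaw of 0.129 rad. The predicted pad position agrees with both cameras to about 1 mm. The tin is at (465, -202).

The plan is to keep the tool vertical and yawed to the caddy, so tool x = -caddy x, y = caddy y and z points down.

```bash
python3 -m creep '[{"translation":[-20,-16,5],"angular":[0,0,-0.07],"jaw":0},{"translation":[-60,-49,10],"angular":[0,0,-0.15],"jaw":0},{"translation":[-105,-86,15],"angular":[0,0,-0.25],"jaw":0},{"translation":[-150,-122,20],"angular":[0,0,-0.35],"jaw":0},{"translation":[-195,-159,30],"angular":[0,0,-0.45],"jaw":0},{"translation":[-240,-196,35],"angular":[0,0,-0.53],"jaw":0},{"translation":[-285,-233,40],"angular":[0,0,-0.571],"jaw":0},{"translation":[-320,-261,40],"angular":[0,0,-0.571],"jaw":0}]'
python3 - <<'E'
from h import *
print(totool((491.2,94.3,125)).round(1),R.from_rotvec(ctrl.get_obs()["orientation"]).as_matrix().round(3))
E
```

```text
t: 1.9
ee_pos: [445.2, 190.6, 182.6]
orientation: [0.204, -3.135, 0.0]
ft_force: [-0.4, -0.3, 0.2]
width: 11.2
grasp_force: 0.0
[ -33.2 -101.4   57.6] [[-0.992 -0.129 -0.   ]
 [-0.129  0.992 -0.   ]
 [ 0.    -0.    -1.   ]]
```

```bash
python3 -m creep '[{"translation":[-5,-15,5],"angular":[0,0,0],"jaw":0},{"translation":[-12,-40,15],"angular":[0,0,0],"jaw":0},{"translation":[-20,-65,30],"angular":[0,0,0],"jaw":0},{"translation":[-28,-87,45],"angular":[0,0,0],"jaw":0},{"translation":[-33,-101,54],"angular":[0,0,0],"jaw":0},{"translation":[-33,-101,57],"angular":[0,0,0],"jaw":0},{"translation":[-33,-101,58],"angular":[0,0,0],"jaw":0},{"translation":[-33,-101,58],"angular":[0,0,0],"jaw":0}]'
python3 - <<'E'
from h import *
print(ctrl.get_obs()["ee_pos"])
cv2.imwrite("pics/s1.png",cv2.resize(ctrl.get_image("scene")[130:300,290:510,::-1],None,fx=3,fy=3))
print(totool((491.2,94.3,115)).round(1))
E
```

```text
t: 2.9
ee_pos: [490.4, 97.5, 125.0]
orientation: [-0.206, 3.134, 0.0]
ft_force: [0.4, 0.4, 0.1]
width: 0.4
grasp_force: 0.0
[490.40212956  97.50213149 124.96876012]
[-0.3 -3.2 10. ]
```

View pics/s1.png

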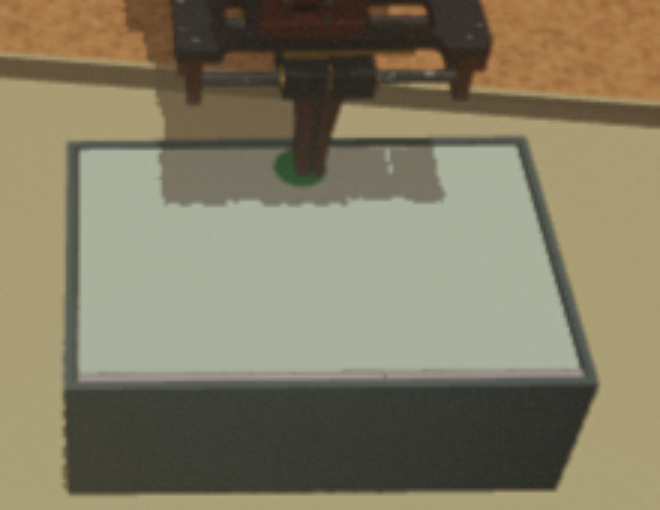

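The crop shows the fingertip at (312,172) above the far part of the green pad, about 3 mm to the +y side. I'll correct that and press.

```bash
python3 -m creep '[{"translation":[0,-3,4],"angular":[0,0,0],"jaw":0},{"translation":[0,-3,7],"angular":[0,0,0],"jaw":0},{"translation":[0,-3,9],"angular":[0,0,0],"jaw":0},{"translation":[0,-3,10],"angular":[0,0,0],"jaw":0},{"translation":[0,-3,11],"angular":[0,0,0],"jaw":0},{"translation":[0,-3,12],"angular":[0,0,0],"jaw":0},{"translation":[0,-3,13],"angular":[0,0,0],"jaw":0},{"translation":[0,-3,13],"angular":[0,0,0],"jaw":0}]'
```

```text
t: 3.95
ee_pos: [490.9, 93.8, 111.5]
orientation: [0.204, -3.135, 0.0]
ft_force: [0.3, 0.1, 3.0]
width: 0.6
grasp_force: 1.0
```

```bash
python3 -m creep '[{"translation":[0,0,0.3],"angular":[0,0,0],"jaw":0},{"translation":[0,0,0.6],"angular":[0,0,0],"jaw":0},{"translation":[0,0,0.9],"angular":[0,0,0],"jaw":0},{"translation":[0,0,1.2],"angular":[0,0,0],"jaw":0},{"translation":[0,0,1.5],"angular":[0,0,0],"jaw":0},{"translation":[0,0,1.8],"angular":[0,0,0],"jaw":0},{"translation":[0,0,2],"angular":[0,0,0],"jaw":0},{"translation":[0,0,2],"angular":[0,0,0],"jaw":0}]'
python3 - <<'E'
from h import *
im=ctrl.get_image("top");im0=cv2.imread("pics/top0.png")[:,:,::-1]
for a in (im0,im):
    a=a[222:256,215:275].astype(int);m=(a[...,0]>1.7*a[...,1])&(a[...,0]>1.7*a[...,2])&(a[...,0]>40);print(m.sum(),np.argwhere(m).min(0) if m.any() else 0,np.argwhere(m).max(0) if m.any() else 0)
E
```

```text
t: 4.95
ee_pos: [490.9, 93.8, 109.7]
orientation: [0.204, -3.135, -0.0]
ft_force: [-1.2, -0.7, 1.8]
width: 0.1
grasp_force: 1.0
51 [10 20] [14 39]
39 [11 32] [18 39]
```

The force fell from 3.0 to 1.8 N and the red tab now shows further out, so the catch has probably clicked. Next I'll work out the arc rows.

Run:
```python
import numpy as np
# TCP in caddy x/z; hinge (92,112.5 world z); now x=-68.3,z=109.7
s=170
for t in np.arange(0,1.50,0.04):
    x=92-s*np.cos(t)+2.5*np.sin(t)+10; z=112.5+s*np.sin(t)+2.5*np.cos(t)
    print(f"{t:.2f} X {-(x+68.3):.1f} Z {-(z-109.7):.1f}",end=" | ")
```

```text
0.00 X -0.3 Z -5.3 | 0.04 X -0.5 Z -12.1 | 0.08 X -1.0 Z -18.9 | 0.12 X -1.8 Z -25.6 | 0.16 X -2.9 Z -32.4 | 0.20 X -4.2 Z -39.0 | 0.24 X -5.8 Z -45.6 | 0.28 X -7.6 Z -52.2 | 0.32 X -9.7 Z -58.6 | 0.36 X -12.1 Z -65.0 | 0.40 X -14.7 Z -71.3 | 0.44 X -17.6 Z -77.5 | 0.48 X -20.7 Z -83.5 | 0.52 X -24.0 Z -89.4 | 0.56 X -27.6 Z -95.2 | 0.60 X -31.4 Z -100.9 | 0.64 X -35.4 Z -106.3 | 0.68 X -39.7 Z -111.6 | 0.72 X -44.1 Z -116.8 | 0.76 X -48.8 Z -121.7 | 0.80 X -53.7 Z -126.5 | 0.84 X -58.7 Z -131.1 | 0.88 X -63.9 Z -135.4 | 0.92 X -69.3 Z -139.6 | 0.96 X -74.8 Z -143.5 | 1.00 X -80.6 Z -147.2 | 1.04 X -86.4 Z -150.7 | 1.08 X -92.4 Z -153.9 | 1.12 X -98.5 Z -156.9 | 1.16 X -104.7 Z -159.7 | 1.20 X -111.0 Z -162.2 | 1.24 X -117.4 Z -164.4 | 1.28 X -124.0 Z -166.4 | 1.32 X -130.5 Z -168.1 | 1.36 X -137.2 Z -169.6 | 1.40 X -143.9 Z -170.8 | 1.44 X -150.6 Z -171.7 | 1.48 X -157.4 Z -172.3 |
```

```bash
python3 -m creep '[{"translation":[0,0,-1],"angular":[0,0,0],"jaw":0},{"translation":[0,0,-3],"angular":[0,0,0],"jaw":0},{"translation":[0,0,-5],"angular":[0,0,0],"jaw":0},{"translation":[0,0,-7],"angular":[0,0,0],"jaw":0},{"translation":[-0.3,0,-9],"angular":[0,0,0],"jaw":0},{"translation":[-0.5,0,-12],"angular":[0,0,0],"jaw":0},{"translation":[-0.8,0,-15],"angular":[0,0,0],"jaw":0},{"translation":[-1,0,-19],"angular":[0,0,0],"jaw":0}]'
```

```text
t: 6.0
ee_pos: [492.0, 94.0, 128.9]
orientation: [-0.204, 3.135, 0.0]
ft_force: [-1.1, 0.2, 2.1]
width: 0.3
grasp_force: 0.8
```

At 129 mm the lid is still pushing with 2 N, so it is released and following the hand. Carrying on at 0.16 rad/s.

```bash
python3 -m creep '[{"translation":[-0.4,0,-3.4],"angular":[0,0,0],"jaw":0},{"translation":[-0.8,0,-6.7],"angular":[0,0,0],"jaw":0},{"translation":[-1.3,0,-10.1],"angular":[0,0,0],"jaw":0},{"translation":[-1.9,0,-13.5],"angular":[0,0,0],"jaw":0},{"translation":[-2.5,0,-16.8],"angular":[0,0,0],"jaw":0},{"translation":[-3.2,0,-20.1],"angular":[0,0,0],"jaw":0},{"translation":[-4,0,-23.4],"angular":[0,0,0],"jaw":0},{"translation":[-4.8,0,-26.7],"angular":[0,0,0],"jaw":0}]'
```

```text
t: 7.0
ee_pos: [496.7, 94.6, 155.6]
orientation: [-0.204, 3.135, 0.0]
ft_force: [0.7, -0.4, 1.5]
width: 0.5
grasp_force: 0.7
```

```bash
python3 -m creep '[{"translation":[-0.9,0,-3.3],"angular":[0,0,0],"jaw":0},{"translation":[-1.8,0,-6.6],"angular":[0,0,0],"jaw":0},{"translation":[-2.8,0,-9.8],"angular":[0,0,0],"jaw":0},{"translation":[-3.9,0,-13],"angular":[0,0,0],"jaw":0},{"translation":[-5.1,0,-16.2],"angular":[0,0,0],"jaw":0},{"translation":[-6.3,0,-19.4],"angular":[0,0,0],"jaw":0},{"translation":[-7.6,0,-22.6],"angular":[0,0,0],"jaw":0},{"translation":[-8.9,0,-25.7],"angular":[0,0,0],"jaw":0}]'
```

```text
t: 8.0
ee_pos: [505.6, 95.8, 181.3]
orientation: [-0.204, 3.135, 0.0]
ft_force: [1.6, -0.6, 1.5]
width: 0.3
grasp_force: 0.6
```

```bash
python3 -m creep '[{"translation":[-1.4,0,-3.1],"angular":[0,0,0],"jaw":0},{"translation":[-2.9,0,-6.2],"angular":[0,0,0],"jaw":0},{"translation":[-4.4,0,-9.2],"angular":[0,0,0],"jaw":0},{"translation":[-6,0,-12.2],"angular":[0,0,0],"jaw":0},{"translation":[-7.6,0,-15.2],"angular":[0,0,0],"jaw":0},{"translation":[-9.3,0,-18.1],"angular":[0,0,0],"jaw":0},{"translation":[-11.1,0,-21],"angular":[0,0,0],"jaw":0},{"translation":[-12.9,0,-23.9],"angular":[0,0,0],"jaw":0}]'
```

```text
t: 9.0
ee_pos: [518.4, 97.4, 205.2]
orientation: [0.204, -3.135, 0.0]
ft_force: [0.3, -0.2, -0.0]
width: 0.1
grasp_force: 0.6
```

```bash
python3 -m creep '[{"translation":[-1.9,0,-2.9],"angular":[0,0,0],"jaw":0},{"translation":[-3.8,0,-5.7],"angular":[0,0,0],"jaw":0},{"translation":[-5.8,0,-8.4],"angular":[0,0,0],"jaw":0},{"translation":[-7.8,0,-11.1],"angular":[0,0,0],"jaw":0},{"translation":[-9.9,0,-13.8],"angular":[0,0,0],"jaw":0},{"translation":[-12.1,0,-16.4],"angular":[0,0,0],"jaw":0},{"translation":[-14.3,0,-19],"angular":[0,0,0],"jaw":0},{"translation":[-16.5,0,-21.6],"angular":[0,0,0],"jaw":0}]'
python3 - <<'E'
from h import *
cv2.imwrite("pics/s2.png",ctrl.get_image("scene")[:,:,::-1])
E
```

```text
t: 10.0
ee_pos: [534.8, 99.6, 226.7]
orientation: [-0.204, 3.135, 0.0]
ft_force: [1.2, 0.7, 0.5]
width: 0.7
grasp_force: 0.5
```

View pics/s2.png

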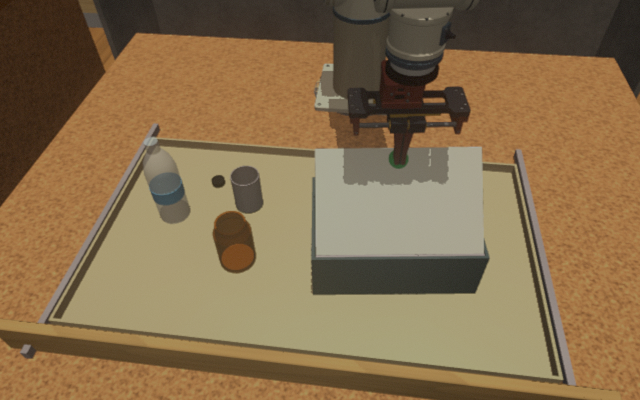

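The scene picture shows the fingertip on the pad at (400,160), with the lid about 40° open and in contact. Continuing.

```bash
python3 -m creep '[{"translation":[-2.3,0,-2.5],"angular":[0,0,0],"jaw":0},{"translation":[-4.7,0,-4.9],"angular":[0,0,0],"jaw":0},{"translation":[-7.1,0,-7.3],"angular":[0,0,0],"jaw":0},{"translation":[-9.6,0,-9.7],"angular":[0,0,0],"jaw":0},{"translation":[-12.1,0,-12],"angular":[0,0,0],"jaw":0},{"translation":[-14.6,0,-14.3],"angular":[0,0,0],"jaw":0},{"translation":[-17.2,0,-16.5],"angular":[0,0,0],"jaw":0},{"translation":[-19.8,0,-18.6],"angular":[0,0,0],"jaw":0}]'
```

```text
t: 11.05
ee_pos: [554.5, 102.1, 245.3]
orientation: [-0.204, 3.135, -0.0]
ft_force: [0.3, -0.0, 1.3]
width: 0.3
grasp_force: 0.5
```

```bash
python3 -m creep '[{"translation":[-2.7,0,-2.1],"angular":[0,0,0],"jaw":0},{"translation":[-5.4,0,-4.2],"angular":[0,0,0],"jaw":0},{"translation":[-8.1,0,-6.2],"angular":[0,0,0],"jaw":0},{"translation":[-10.9,0,-8.1],"angular":[0,0,0],"jaw":0},{"translation":[-13.8,0,-10],"angular":[0,0,0],"jaw":0},{"translation":[-16.7,0,-11.8],"angular":[0,0,0],"jaw":0},{"translation":[-19.6,0,-13.6],"angular":[0,0,0],"jaw":0},{"translation":[-22.5,0,-15.3],"angular":[0,0,0],"jaw":0}]'
```

```text
t: 12.05
ee_pos: [576.8, 105.1, 260.6]
orientation: [0.204, -3.135, 0.0]
ft_force: [2.1, -0.5, 0.9]
width: 0.9
grasp_force: 0.5
```

```bash
python3 -m creep '[{"translation":[-3,0,-1.6],"angular":[0,0,0],"jaw":0},{"translation":[-6,0,-3.2],"angular":[0,0,0],"jaw":0},{"translation":[-9,0,-4.7],"angular":[0,0,0],"jaw":0},{"translation":[-12.1,0,-6.2],"angular":[0,0,0],"jaw":0},{"translation":[-15.2,0,-7.6],"angular":[0,0,0],"jaw":0},{"translation":[-18.3,0,-9],"angular":[0,0,0],"jaw":0},{"translation":[-21.4,0,-10.3],"angular":[0,0,0],"jaw":0},{"translation":[-24.6,0,-11.5],"angular":[0,0,0],"jaw":0}]'
```

```text
t: 13.05
ee_pos: [601.2, 108.3, 272.0]
orientation: [0.204, -3.135, -0.0]
ft_force: [1.5, 0.5, -0.2]
width: 0.5
grasp_force: 0.5
```

```bash
python3 -m creep '[{"translation":[-3.2,0,-1.1],"angular":[0,0,0],"jaw":0},{"translation":[-6.4,0,-2.2],"angular":[0,0,0],"jaw":0},{"translation":[-9.7,0,-3.2],"angular":[0,0,0],"jaw":0},{"translation":[-13,0,-4.2],"angular":[0,0,0],"jaw":0},{"translation":[-16.3,0,-5.1],"angular":[0,0,0],"jaw":0},{"translation":[-19.5,0,-5.9],"angular":[0,0,0],"jaw":0},{"translation":[-22.9,0,-6.7],"angular":[0,0,0],"jaw":0},{"translation":[-26.2,0,-7.4],"angular":[0,0,0],"jaw":0}]'
```

```text
t: 14.05
ee_pos: [627.1, 111.7, 279.4]
orientation: [0.204, -3.135, -0.0]
ft_force: [1.2, 0.4, -0.6]
width: 0.7
grasp_force: 0.4
```

```bash
python3 -m creep '[{"translation":[-3.3,0,-0.6],"angular":[0,0,0],"jaw":0},{"translation":[-6.7,0,-1.2],"angular":[0,0,0],"jaw":0},{"translation":[-10,0,-1.7],"angular":[0,0,0],"jaw":0},{"translation":[-13.4,0,-2.1],"angular":[0,0,0],"jaw":0},{"translation":[-16.8,0,-2.4],"angular":[0,0,0],"jaw":0},{"translation":[-20.2,0,-2.7],"angular":[0,0,0],"jaw":0},{"translation":[-24,0,-3],"angular":[0,0,0],"jaw":0},{"translation":[-27,0,-3],"angular":[0,0,0],"jaw":0}]'
python3 - <<'E'
from h import *
cv2.imwrite("pics/s3.png",ctrl.get_image("scene")[:,:,::-1])
t=ctrl.get_image("top");cv2.imwrite("pics/t3.png",t[:,:,::-1])
o=ctrl.get_obs();print(totool((465.4,-202.2,75)).round(1))
for n in ("tin_in_mid","glass_in_mid","tin"):
    print(n,[(np.round(d["rect"]).tolist(),round(d["score"],2)) for d in ctrl.look_for("top",n)[:3]])
E
```

```text
t: 15.05
ee_pos: [653.8, 115.2, 282.3]
orientation: [0.204, -3.135, -0.0]
ft_force: [-0.4, 0.2, -0.4]
width: 0.4
grasp_force: 0.0
[ 228.  -290.3  207.3]
tin_in_mid [([175.0, 144.0, 215.0, 181.0], 0.93)]
glass_in_mid [([267.0, 139.0, 296.0, 172.0], 0.93), ([435.0, 253.0, 450.0, 264.0], 0.59)]
tin [([383.0, 213.0, 420.0, 246.0], 0.7), ([201.0, 91.0, 305.0, 134.0], 0.34)]
```

View pics/s3.png

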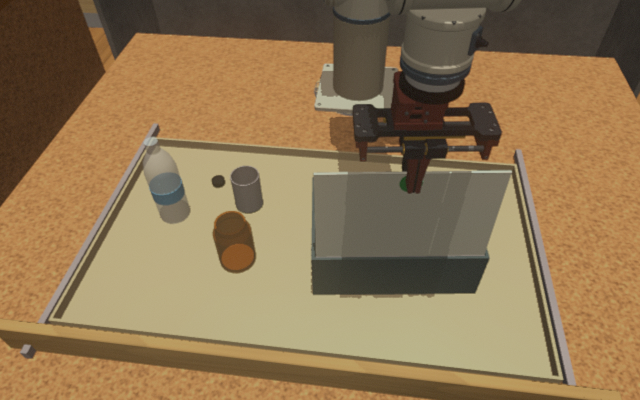

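View pics/t3.png

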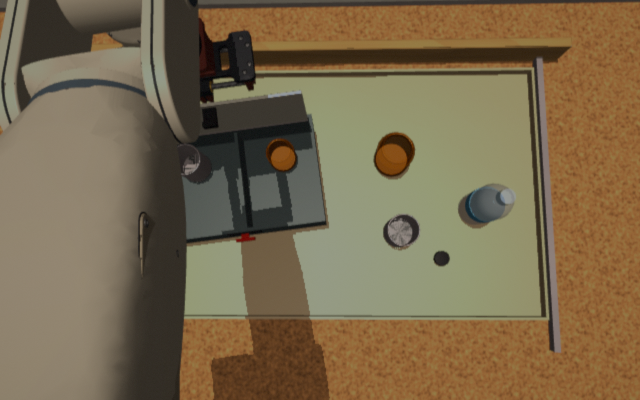

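The lid rests at its stop, with no force on the hand. The top picture shows the catch out at (245,238), a steel tin in the left compartment at (190,160) and the glass jar in the right one at (282,156). I'll back off up and over the lid, then go to the tin.

```bash
python3 -m creep '[{"translation":[-6,0,-4],"angular":[0,0,0],"jaw":0},{"translation":[-10,0,-25],"angular":[0,0,0],"jaw":0},{"translation":[-10,0,-50],"angular":[0,0,0],"jaw":0},{"translation":[-5,0,-65],"angular":[0,0,0],"jaw":0},{"translation":[15,-15,-68],"angular":[0,0,0],"jaw":0},{"translation":[50,-45,-68],"angular":[0,0,0],"jaw":0},{"translation":[90,-85,-68],"angular":[0,0,0],"jaw":0},{"translation":[125,-125,-68],"angular":[0,0,0],"jaw":0}]'
python3 -m creep '[{"translation":[30,-45,10],"angular":[0,0,0],"jaw":1},{"translation":[60,-90,30],"angular":[0,0,0],"jaw":1},{"translation":[85,-130,60],"angular":[0,0,0],"jaw":1},{"translation":[100,-155,100],"angular":[0,0,0],"jaw":1},{"translation":[103,-165,145],"angular":[0,0,0],"jaw":1},{"translation":[103,-165,180],"angular":[0,0,0],"jaw":1},{"translation":[103,-165,200],"angular":[0,0,0],"jaw":1},{"translation":[103,-165,200],"angular":[0,0,0],"jaw":1}]'
python3 - <<'E'
from h import *
cv2.imwrite("pics/s4.png",ctrl.get_image("wrist")[:,:,::-1])
import pickle; i=ctrl.camera_info("wrist");pickle.dump(i,open("wr.pkl","wb"))
print(totool((465.4,-202.2,55)).round(1),ctrl.get_obs()["width"])
for n in ("tin",): print([(np.round(d["rect"]).tolist(),round(d["score"],2)) for d in ctrl.look_for("wrist",n)[:3]])
a=np.linspace(0,6.28,30)
p=np.array([proj("",(465.4+30*np.cos(t),-202.2+30*np.sin(t),z),i) for t in a for z in (5,90)]);print(p.min(0),p.max(0))
t=ctrl.get_image("top");cv2.imwrite("pics/t4.png",t[:,:,::-1])
for n in ("tin_in_mid","tin"): print(n,[(np.round(d["rect"]).tolist(),round(d["score"],2)) for d in ctrl.look_for("top",n)[:3]])
E
```

```text
t: 16.3
ee_pos: [544.4, -26.0, 350.4]
orientation: [0.205, -3.135, 0.0]
ft_force: [0.7, 0.1, 0.0]
width: 0.7
grasp_force: 0.0
t: 17.3
ee_pos: [464.1, -201.5, 149.2]
orientation: [0.204, -3.132, -0.003]
ft_force: [0.3, 1.1, 0.6]
width: 77.2
grasp_force: 0.0
[-0.4 -0.4 95.3] 80.97739301698607
[([280.0, 156.0, 364.0, 256.0], 0.85)]
[278.93836343 157.07259214] [366.33888816 259.51442613]
tin_in_mid [([166.0, 144.0, 214.0, 185.0], 0.61)]
tin []
```

View pics/s4.png

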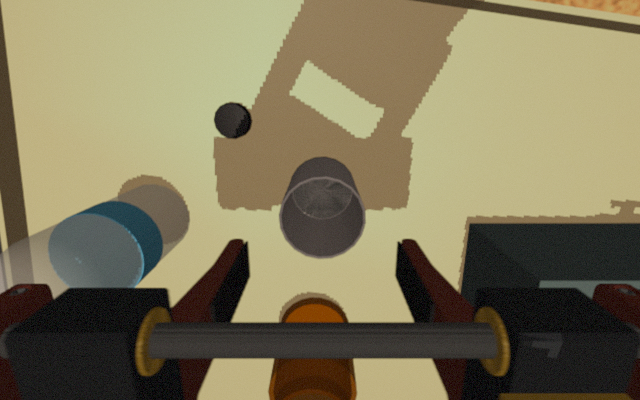

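View pics/t4.png

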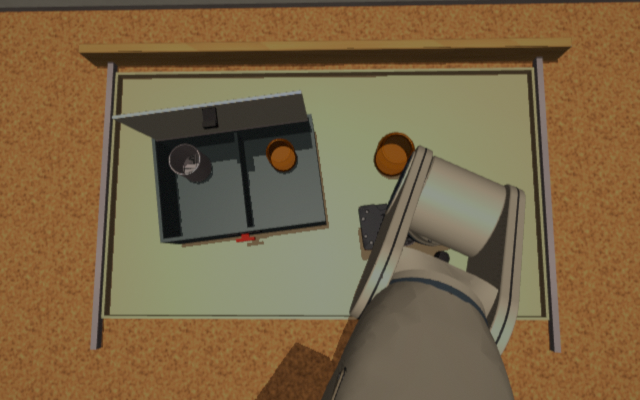

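The wrist picture shows the tin at (322,208), midway between the open fingers (about 245 and 400), and everything else is clear of them. The top picture shows the lid standing open and a tin at (185,160) in the left compartment. Descending to grip.

```bash
python3 -m creep '[{"translation":[0,0,10],"angular":[0,0,0],"jaw":1},{"translation":[0,0,28],"angular":[0,0,0],"jaw":1},{"translation":[0,0,48],"angular":[0,0,0],"jaw":1},{"translation":[0,0,66],"angular":[0,0,0],"jaw":1},{"translation":[0,0,82],"angular":[0,0,0],"jaw":1},{"translation":[0,0,92],"angular":[0,0,0],"jaw":1},{"translation":[0,0,95],"angular":[0,0,0],"jaw":0.85},{"translation":[0,0,95],"angular":[0,0,0],"jaw":0.6}]'
python3 -m creep '[{"translation":[0,0,0],"angular":[0,0,0],"jaw":0.5},{"translation":[0,0,0],"angular":[0,0,0],"jaw":0.5},{"translation":[0,0,0],"angular":[0,0,0],"jaw":0.5},{"translation":[0,0,0],"angular":[0,0,0],"jaw":0.5},{"translation":[0,0,0],"angular":[0,0,0],"jaw":0.5},{"translation":[0,0,-1],"angular":[0,0,0],"jaw":0.5},{"translation":[0,0,-4],"angular":[0,0,0],"jaw":0.5},{"translation":[0,0,-10],"angular":[0,0,0],"jaw":0.5}]'
python3 - <<'E'
from h import *
import pickle;I=pickle.load(open("cam.pkl","rb"))["top"]
from scipy.optimize import least_squares
c,s=np.cos(.129),np.sin(.129)
# tin in: rim ellipse from hough-ish: use detector box and picture (rim centre ~ (185,160))
for px in ((185,160),(186,161)): 
    w=ray("",*px,96,I);d=w[:2]-[558.6,103];print("tin_in rim",w.round(),"caddy xy",(c*d[0]+s*d[1]).round(1),(-s*d[0]+c*d[1]).round(1))
x,y=-40,73.5
print(totool((558.6+c*x-s*y,103+s*x+c*y,60)).round(1),ctrl.get_obs())
E
```

```text
t: 18.55
ee_pos: [465.4, -202.1, 55.5]
orientation: [-0.204, 3.135, -0.0]
ft_force: [-1.1, 0.2, 0.1]
width: 71.4
grasp_force: 0.0
t: 19.55
ee_pos: [465.0, -201.8, 65.4]
orientation: [0.204, -3.134, -0.001]
ft_force: [-0.2, 0.2, -0.6]
width: 59.0
grasp_force: 30.0
tin_in rim [594. 205.  96.] caddy xy 48.5 96.5
tin_in rim [592. 203.  96.] caddy xy 46.4 94.8
[-92.5 363.7   5.5] {'t': 19.55, 'qpos': array([-4.33009774e-01,  5.02843595e-01,  1.97965897e+00,  6.87096117e-06,
        6.59972379e-01, -2.13401274e+00]), 'qvel': array([ 0.00018429, -0.09724853, -0.01588089,  0.00062994,  0.10487058,
        0.00060971]), 'joint_torque': array([ 1.92244474e-04, -4.77515316e+01, -1.64392751e+01, -3.21589108e-02,
       -1.09576795e-01,  3.28799169e-04]), 'ee_pos': array([ 465.0011285 , -201.84416465,   65.35477527]), 'orientation': array([ 2.04324852e-01, -3.13416633e+00, -6.67785483e-04]), 'ft_force': array([-0.17228133,  0.16481421, -0.56224947]), 'moment': array([ 0.0421171 , -0.07088823,  0.0085696 ]), 'grasp_force': 30.043853481765836, 'width': 59.04350629182727}
```

The grip holds at a width of 59 mm and 30 N. The resting tin is at about caddy (47, 95), so (-43, 73.5) is a free spot. The TCP should be at about z = 61 when the tin touches the floor.

```bash
python3 -m creep '[{"translation":[0,0,-25],"angular":[0,0,0],"jaw":0.5},{"translation":[0,0,-60],"angular":[0,0,0],"jaw":0.5},{"translation":[-5,10,-95],"angular":[0,0,0],"jaw":0.5},{"translation":[-12,40,-120],"angular":[0,0,0],"jaw":0.5},{"translation":[-22,80,-132],"angular":[0,0,0],"jaw":0.5},{"translation":[-33,125,-135],"angular":[0,0,0],"jaw":0.5},{"translation":[-45,170,-135],"angular":[0,0,0],"jaw":0.5},{"translation":[-57,215,-135],"angular":[0,0,0],"jaw":0.5}]'
python3 -m creep '[{"translation":[-10,42,0],"angular":[0,0,0],"jaw":0.5},{"translation":[-20,84,0],"angular":[0,0,0],"jaw":0.5},{"translation":[-28,120,0],"angular":[0,0,0],"jaw":0.5},{"translation":[-32,141,0],"angular":[0,0,0],"jaw":0.5},{"translation":[-32,148,5],"angular":[0,0,0],"jaw":0.5},{"translation":[-32,149,15],"angular":[0,0,0],"jaw":0.5},{"translation":[-32,149,25],"angular":[0,0,0],"jaw":0.5},{"translation":[-32,149,30],"angular":[0,0,0],"jaw":0.5}]'
python3 - <<'E'
from h import *
i=ctrl.camera_info("wrist")
cv2.imwrite("pics/w5.png",ctrl.get_image("wrist")[:,:,::-1])
c,s=np.cos(.129),np.sin(.129);x,y=-43,73.5
print(totool((558.6+c*x-s*y,103+s*x+c*y,61.3)).round(1),ctrl.get_obs()["width"])
E
```

```text
t: 20.55
ee_pos: [493.9, 20.0, 200.9]
orientation: [-0.204, 3.134, -0.0]
ft_force: [0.2, -0.1, -0.9]
width: 59.2
grasp_force: 30.2
t: 21.55
ee_pos: [505.8, 169.5, 169.3]
orientation: [0.203, -3.133, 0.001]
ft_force: [-0.6, 0.3, -1.0]
width: 59.2
grasp_force: 30.2
[ -1.2   0.7 107.7] 59.10140963640997
```

View pics/w5.png

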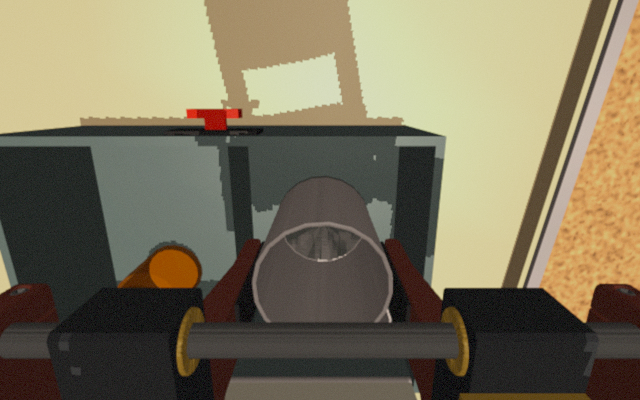

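The wrist picture shows the tin at (322,250), centred between the divider (about 240) and the left wall (about 400), with the resting tin out of the way. Lowering it.

```bash
python3 -m creep '[{"translation":[0,0,12],"angular":[0,0,0],"jaw":0.5},{"translation":[-1,0,28],"angular":[0,0,0],"jaw":0.5},{"translation":[-1,0,44],"angular":[0,0,0],"jaw":0.5},{"translation":[-1,0,60],"angular":[0,0,0],"jaw":0.5},{"translation":[-1,0,76],"angular":[0,0,0],"jaw":0.5},{"translation":[-1,0,90],"angular":[0,0,0],"jaw":0.5},{"translation":[-1,0,98],"angular":[0,0,0],"jaw":0.5},{"translation":[-1,0,101],"angular":[0,0,0],"jaw":0.5}]'
python3 -m creep '[{"translation":[0,0,0.5],"angular":[0,0,0],"jaw":0.5},{"translation":[0,0,1],"angular":[0,0,0],"jaw":0.5},{"translation":[0,0,1.5],"angular":[0,0,0],"jaw":0.5},{"translation":[0,0,2],"angular":[0,0,0],"jaw":0.5},{"translation":[0,0,2.5],"angular":[0,0,0],"jaw":0.5},{"translation":[0,0,3],"angular":[0,0,0],"jaw":0.5},{"translation":[0,0,3.5],"angular":[0,0,0],"jaw":0.5},{"translation":[0,0,4],"angular":[0,0,0],"jaw":0.5}]'
```

```text
t: 22.6
ee_pos: [507.1, 170.6, 68.8]
orientation: [0.204, -3.134, 0.0]
ft_force: [0.2, 0.6, -0.7]
width: 59.0
grasp_force: 30.2
t: 23.6
ee_pos: [507.2, 170.6, 65.3]
orientation: [0.204, -3.135, 0.0]
ft_force: [0.1, 0.6, -1.0]
width: 59.2
grasp_force: 30.2
```

```bash
python3 -m creep '[{"translation":[0,0,0.5],"angular":[0,0,0],"jaw":0.5},{"translation":[0,0,1],"angular":[0,0,0],"jaw":0.5},{"translation":[0,0,1.5],"angular":[0,0,0],"jaw":0.5},{"translation":[0,0,2],"angular":[0,0,0],"jaw":0.5},{"translation":[0,0,2.5],"angular":[0,0,0],"jaw":0.5},{"translation":[0,0,3],"angular":[0,0,0],"jaw":0.5},{"translation":[0,0,3.2],"angular":[0,0,0],"jaw":0.5},{"translation":[0,0,3.2],"angular":[0,0,0],"jaw":0.5}]'
```

```text
t: 24.6
ee_pos: [507.3, 170.6, 62.2]
orientation: [-0.204, 3.135, 0.0]
ft_force: [0.3, -0.3, -1.0]
width: 59.3
grasp_force: 30.2
```

```bash
python3 -m creep '[{"translation":[0,0,0.3],"angular":[0,0,0],"jaw":0.5},{"translation":[0,0,0.6],"angular":[0,0,0],"jaw":0.5},{"translation":[0,0,0.8],"angular":[0,0,0],"jaw":0.5},{"translation":[0,0,1],"angular":[0,0,0],"jaw":0.5},{"translation":[0,0,1.2],"angular":[0,0,0],"jaw":0.5},{"translation":[0,0,1.4],"angular":[0,0,0],"jaw":0.5},{"translation":[0,0,1.5],"angular":[0,0,0],"jaw":0.5},{"translation":[0,0,1.5],"angular":[0,0,0],"jaw":0.5}]'
```

```text
t: 25.6
ee_pos: [507.4, 170.7, 61.8]
orientation: [-0.204, 3.135, 0.0]
ft_force: [-4.1, -0.7, 13.3]
width: 59.3
grasp_force: 30.1
```

The tin is on the floor, with 13 N of contact force. I'll relax the push, open partly and withdraw.

```bash
python3 -m creep '[{"translation":[0,0,-0.5],"angular":[0,0,0],"jaw":0.5},{"translation":[0,0,-0.9],"angular":[0,0,0],"jaw":0.5},{"translation":[0,0,-0.9],"angular":[0,0,0],"jaw":0.7},{"translation":[0,0,-0.9],"angular":[0,0,0],"jaw":0.75},{"translation":[0,0,-0.9],"angular":[0,0,0],"jaw":0.8},{"translation":[0,0,-0.9],"angular":[0,0,0],"jaw":0.85},{"translation":[0,0,-0.9],"angular":[0,0,0],"jaw":0.85},{"translation":[0,0,-0.9],"angular":[0,0,0],"jaw":0.85}]'
python3 -m creep '[{"translation":[0,0,-4],"angular":[0,0,0],"jaw":0.85},{"translation":[0,0,-12],"angular":[0,0,0],"jaw":0.85},{"translation":[0,0,-25],"angular":[0,0,0],"jaw":0.85},{"translation":[0,0,-45],"angular":[0,0,0],"jaw":0.85},{"translation":[0,0,-70],"angular":[0,0,0],"jaw":0.85},{"translation":[0,0,-95],"angular":[0,0,0],"jaw":0.85},{"translation":[0,0,-120],"angular":[0,0,0],"jaw":0.85},{"translation":[0,0,-140],"angular":[0,0,0],"jaw":0.85}]'
python3 -m creep '[{"translation":[10,-20,-20],"angular":[0,0,0],"jaw":0.85},{"translation":[30,-50,-30],"angular":[0,0,0],"jaw":0.85},{"translation":[50,-90,-30],"angular":[0,0,0],"jaw":0.85},{"translation":[60,-130,-30],"angular":[0,0,0],"jaw":0.85},{"translation":[60,-170,-30],"angular":[0,0,0],"jaw":0.85},{"translation":[60,-210,-30],"angular":[0,0,0],"jaw":0.85},{"translation":[60,-240,-30],"angular":[0,0,0],"jaw":0.85},{"translation":[60,-250,-30],"angular":[0,0,0],"jaw":0.85}]'
python3 - <<'E'
from h import *
cv2.imwrite("pics/t6.png",ctrl.get_image("top")[:,:,::-1])
E
```

```text
t: 26.6
ee_pos: [507.3, 170.6, 61.5]
orientation: [0.204, -3.135, 0.0]
ft_force: [0.6, 0.4, -0.3]
width: 74.7
grasp_force: 0.0
t: 27.6
ee_pos: [507.6, 170.7, 203.7]
orientation: [-0.204, 3.133, 0.001]
ft_force: [-0.8, 0.1, 0.6]
width: 74.6
grasp_force: 0.0
t: 28.6
ee_pos: [480.4, -86.3, 232.4]
orientation: [-0.201, 3.134, -0.0]
ft_force: [0.6, 0.6, -0.1]
width: 74.4
grasp_force: 0.0
```

View pics/t6.png

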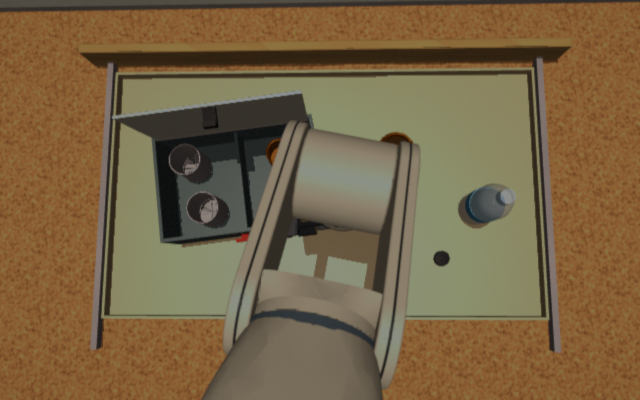

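The top picture shows both tins upright in the left compartment, at (185,160) and (203,208). The lid is open, the bottle and cap have not moved, and the gripper is clear. Handing in.

```bash
python3 -c "
from workcell import ctrl
print(ctrl.close_job())"
```

```text
the job is handed in; nothing more can be done
None
```

The job is handed in at about 29 s: the lid was led up slowly and stands fully open, and the tin is upright on the floor of the left compartment beside the other tin, with nothing else seen to have moved.

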